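Set and lock the cutting gauge's stop

TASK

On the cutting gauge that has the steel pattern lying on its bed, slide the stop along its rail right up to the pattern's edge, then turn its bar-shaped clamp knob clockwise (seen from above) as far as it goes to lock the stop there. Do not shove the pattern out of its place, and leave the stop of the other gauge where it is.

Things in the scene. Friction and masses are not known exactly. Their poses are not given: they have to be found in the camera images.
- knob_grip (a point): Stop's clamp knob: upright black bar 56 long, 14 thick, 36 mm high. Point: on its vertical axis, where to grip, 13 mm below the bar's top, 32 above the stop's top. x along the bar, z up. Starts free, bar within 0.3 rad of the rail's direction; turns clockwise from above (0.2 N m) to a hard end 1.4 rad from the rail's direction: locked. Free, the stop slides with 2 N, drawn by the knob.
- stop_face (a point): Centre of the flat front face of the stop (dark steel block on the aluminium rail, 56 mm along it, 60 across, its foot reaching over the plywood bed), the face to bring to the pattern; 28 mm ahead of the knob's axis, 25 mm above the table. x along the rail, from stop to pattern, roughly away from the robot; the stop slides only along x. z up.
- pattern_edge (a point): Middle of the top of the pattern's near edge, facing the stop. The pattern is a loose steel plate 110 x 100 x 10 mm, 0.9 kg, with a small wooden lifting knob, flat on the gauge's bed beside the rail. x along the rail, away from the stop. The gap from stop_face to here along the rail is 50 to 160 mm at the start.
- spare_knob_grip (a point): The same point on the clamp knob of the other gauge, alike but with no pattern on it (a brass weight stands there instead): to be left alone.
Mind the look-alikes: they are no part of the job. Of the things that look like the part that bears pattern_edge, the smaller one is meant.

How it is judged:
On the way, in this order (a step that is already met when the one before it is completed fails the run):
1. the stop's face is up to the pattern's edge (gap under 10 mm) (x of stop_face in the frame of pattern_edge above -0.01 m), for 0.2 s.
2. the clamp knob is turned to its locked end (bar more than 1.2 rad from the rail's direction) (angle between the x axis of knob_grip and the x axis of stop_face, either way round above 1.2 rad), for 0.2 s.
At the end, for the whole second after the job is handed in: The stop's face is within 10 mm of the pattern's edge, its clamp knob is locked (bar more than 1.2 rad, 69 degrees, from the rail's direction), the pattern's edge is within 20 mm of where it was, and the other gauge's stop is within 10 mm of where it was (x of stop_face in the frame of pattern_edge above -0.01 m and angle between the x axis of knob_grip and the x axis of stop_face, either way round above 1.2 rad and distance of pattern_edge from where it was at the start of the episode below 0.02 m and distance of spare_knob_grip from where it was at the start of the episode below 0.01 m); the robot touches nothing.
It fails at once if the pattern is shoved out of its place (more than 20 mm) (distance of pattern_edge from where it was at the start of the episode above 0.02 m).
It fails at once if the other gauge's stop is moved (more than 10 mm) (distance of spare_knob_grip from where it was at the start of the episode above 0.01 m).
It also fails if it takes over 37 s, if anything falls off the work surface, if the arm or the gripper's body presses on something with over 40 N, if the wrist force passes 120 N, or if a joint passes its speed limit or range.

ROBOT

A 6-joint arm with a two-finger parallel gripper is mounted at the origin on the work surface. World frame = base frame: x ahead of the robot, y to its left, z up, the work surface at z = 0. Lengths are in m, angles in rad, forces in N, time in s.
With the tool pointing down it reaches from about 0.3 to 0.75 m from the base axis. Payload 8.5 kg.
Tool frame: the origin (TCP) lies on the centre line of the jaws, within the pads' length; the fingertips stand robot.tcp_to_tips ahead of it and the grasp point (between the pads) lies 2 mm behind it (robot.tcp_to_tips is the distance from the TCP to the fingertips, in m); z points along the fingers, x is the direction in which the jaws open and shut, and the axes are right-handed (so a half turn about z gives the same grasp; the last joint's range is limited). The gripper opens to 88 mm and grips with 3 to 60 N. Pads are 18 mm wide; open, the fingers measure 123 mm over their backs; the gripper's body (75 mm by 187 mm) begins 45 mm behind the grasp point.
Start: joints at [1.001, 0.381, 1.297, -0, 1.464, -0.215], TCP at [0.191, 0.516, 0.256] pointing down, gripper open.
Joint ranges: [-3.11, 3.11], [-0.89, 2.33], [0.22, 2.48], [-1.42, 4.56], [0.17, 2.85], [-2.88, 2.88]. Speed limits (rad/s): [2.39, 2.39, 3.14, 3.14, 3.14, 3.14].

INTERFACE

Orientations are given as a rotation vector (axis times angle).
In Python, from workcell import monitor, eyes, order, robot gives the robot as it stands. The module is installed in compiled form; this text tells all that it offers.
- The arm moves only by the shell command python3 -m crank 'ROWS' [OPENING] [FORCE]. ROWS is JSON, one flat list of numbers, 4 for each row, row after row: the shift along the tool's x, y, z in mm, then the turn about the tool's z in degrees. A call has 1 to 20 rows; each row shifts and turns the commanded pose from where the row before left it, along the tool's axes as they then stand; what a row does not reach is not made up. A row lasts 1/10 s, in which the tool goes at most 50 mm and 8.59 degrees, less where a joint would pass 70% of its speed; a pose out of reach is approached as far as the arm can. A call is refused whole if a number of a shift passes 50 or a number of a turn 8.59, either way. A call with a gripper value outside its range is refused whole. OPENING is the finger opening in mm, from 0 to 88.1, set as the call begins (- or left out, the last holds). The fingers move at their own pace and stop on an object; FORCE is the grip in N (left out, the last holds). Time passes only in rows, so rows that do not move let the fingers close. It gives the time, the measured TCP pose, the force and the opening at its end, in the units of the state.
- monitor.read_state(): the state, without advancing time (a new reading comes with each control period).
- eyes.snapshot(name): name is "scene" or "side" or "wrist"; returns a dict with "pixels" (384x512x3 uint8, red, green, blue), "fov_y" (degrees; the focal length in pixels is half the picture's height over the tangent of half this angle, whatever the lens; pixels are square), "cx", "cy" (the principal point, pixels), "dist_coeffs" ([k1, k2, p1, p2, k3] as OpenCV has them; the pictures are not rectified), "T" (4x4, takes a point from camera to world coordinates); the wrist camera has in their place "mount" (4x4, takes a point from camera to tool coordinates, whose origin is the TCP and whose axes are the tool frame's). Camera axes: x right, y up, looking along -z (the intrinsics and any distortion apply to the point x, -y, -z); pixel columns grow to the right and rows downward; lengths in m; the calibration is good to about 2 mm. A picture is of the moment at which its call begins: read the wrist's pose just before it. There is no depth.
- order.sign_off(): hands the job in, once; it reports no verdict.
The state is a dict: "time": time; "qpos": joint angles; "joint_velocities": joint speeds; "joint_efforts": joint torques, N m; "tool_pos": TCP position; "tool_rot": TCP orientation; "contact_force": force on the tool from outside, world axes, zero at the start; "ft_torque": the same for the moment, N m; "width": opening from 0.0 (shut) to 1.0 (fully open).
Only numpy, scipy, OpenCV 4.12 (cv2) and the standard library are available. Lean on these libraries where they do the work, as an engineer would, in place of code of your own. Each camera call takes 0.05 s, during which the arm holds its last target. There are 200 camera calls.

## Working session

There is one attempt and no reset: what is moved stays moved. The work goes in short steps, Python scripts to look and compute and a shell command to move; the robot and the scene stay as the last step left them, time stands still between calls to the robot, and variables do not carry over. Pictures are saved under pics/ and viewed, about 8 in all and at most 12, crops included, and the job is handed in when it is done.

```bash
mkdir -p pics; cat > h.py <<'E'
import numpy as np, cv2, pickle
from scipy.spatial.transform import Rotation as R
from workcell import monitor, eyes, order, robot
def snap(n,tag):
    s=monitor.read_state(); d=eyes.snapshot(n)
    if n=='wrist':
        W=np.eye(4); W[:3,:3]=R.from_rotvec(s['tool_rot']).as_matrix(); W[:3,3]=s['tool_pos']
        d['T']=W@np.array(d['mount'])
    d['T']=np.array(d['T']); pickle.dump(d,open(f'pics/{tag}.pkl','wb'))
    cv2.imwrite(f'pics/{tag}.png',d['pixels'][:,:,::-1]); return d
def load(tag): return pickle.load(open(f'pics/{tag}.pkl','rb'))
def K(d):
    f=192/np.tan(np.radians(d['fov_y']/2)); return np.array([[f,0,d['cx']],[0,f,d['cy']],[0,0,1.]])
def ray(d,p):
    u=cv2.undistortPoints(np.array(p,float).reshape(-1,1,2),K(d),np.array(d['dist_coeffs'],float)).reshape(-1,2)
    v=np.c_[u[:,0],-u[:,1],-np.ones(len(u))]@d['T'][:3,:3].T
    return d['T'][:3,3],v/np.linalg.norm(v,axis=1)[:,None]
def plane(d,p,z):
    o,v=ray(d,p); return o+v*((z-o[2])/v[:,2])[:,None]
def tri(a,pa,b,pb):
    o1,v1=ray(a,[pa]);o2,v2=ray(b,[pb]);v1=v1[0];v2=v2[0]
    t=np.linalg.lstsq(np.c_[v1,-v2],o2-o1,rcond=None)[0]
    x,y=o1+t[0]*v1,o2+t[1]*v2; return (x+y)/2,np.linalg.norm(x-y)
def proj(d,P):
    P=np.atleast_2d(P); c=(P-d['T'][:3,3])@d['T'][:3,:3]; c=c*[1,-1,-1]
    return cv2.projectPoints(c,np.zeros(3),np.zeros(3),K(d),np.array(d['dist_coeffs'],float))[0].reshape(-1,2)
E
python3 - <<'E'
from h import *
s=monitor.read_state();print(s,robot.tcp_to_tips)
for n in['scene','side','wrist']:
    d=snap(n,n+'0'); print(n,d['T'].round(3).tolist(),d['fov_y'],d['dist_coeffs'])
a=np.vstack([np.hstack([cv2.imread('pics/scene0.png'),cv2.imread('pics/side0.png')])])
cv2.imwrite('pics/both0.png',a)
E
```

```text
{'time': 0.0, 'qpos': array([ 1.00068049e+00,  3.81216657e-01,  1.29828316e+00,  1.77044688e-05,
        1.46356987e+00, -2.15315456e-01]), 'joint_velocities': array([ 4.59701140e-04,  5.79761193e-05,  8.47847967e-04,  1.44210769e-03,
       -6.97781065e-04, -4.91198449e-04]), 'joint_efforts': array([ 7.20487278e-04, -4.37914038e+01, -2.24549371e+01,  7.12920469e-02,
        3.53227544e-02, -1.53765795e-04]), 'tool_pos': array([0.19093627, 0.51552039, 0.2551191 ]), 'tool_rot': array([ 2.57814864e+00,  1.79424092e+00, -2.15371959e-03]), 'contact_force': array([-0.10599078,  0.48469621, -0.84072037]), 'ft_torque': array([ 0.06091838,  0.0506126 , -0.00896763]), 'width': 1.0016769277415525} 0.017
scene [[-0.384, -0.556, 0.737, 1.204], [0.923, -0.217, 0.318, 0.326], [-0.016, 0.803, 0.596, 0.69], [0.0, 0.0, 0.0, 1.0]] 44.462092272625554 [-0.0484616  0.         0.         0.         0.       ]
side [[0.695, 0.386, -0.606, -0.076], [-0.719, 0.375, -0.585, -0.515], [0.001, 0.843, 0.538, 0.551], [0.0, 0.0, 0.0, 1.0]] 53.12118143725855 [-0.1279863  0.         0.         0.         0.       ]
wrist [[0.348, -0.901, -0.261, 0.123], [0.938, 0.333, 0.099, 0.541], [-0.002, -0.279, 0.96, 0.384], [0.0, 0.0, 0.0, 1.0]] 63.572559304563676 [0.0245203 0.        0.        0.        0.       ]
```

View pics/scene0.png

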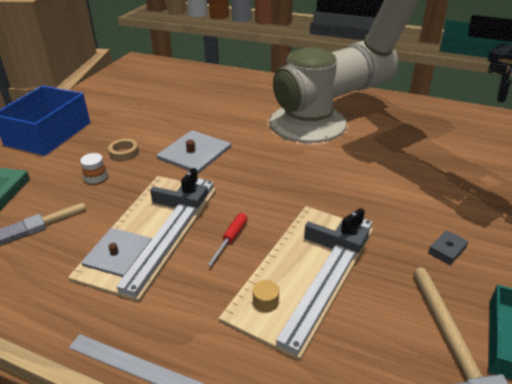

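View pics/side0.png

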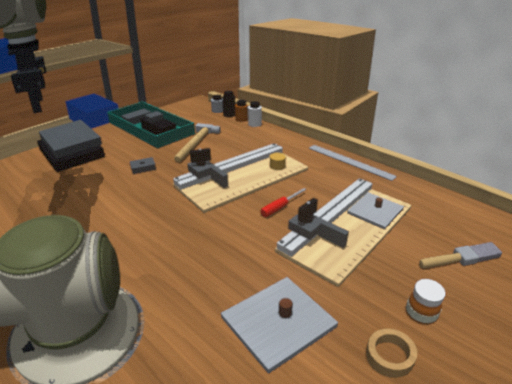

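Scene view: there are two gauges. The left one has a grey plate with a brown knob at (118,252) and a black clamp knob at (190,181). The right one has a brass weight at (265,295) and a clamp knob at (352,222). A larger look-alike plate lies on the table at (193,151). Side view: the plate gauge is on the right (knob (308,212), plate (376,210)), the spare knob is at (200,158), and the big plate is at (280,320).
The smaller plate on the bed is the one meant, so the left gauge in the scene view is the target. I'll confirm it in enlarged crops.

```bash
python3 - <<'E'
from h import *
a=load('scene0');b=load('side0')
A=cv2.resize(a['pixels'][165:300,70:225,::-1],None,fx=4,fy=4,interpolation=cv2.INTER_CUBIC)[:540]
B=cv2.resize(b['pixels'][170:280,265:415,::-1],None,fx=5,fy=5,interpolation=cv2.INTER_CUBIC)
cv2.imwrite('pics/cA.png',A);cv2.imwrite('pics/cB.png',B)
for n,p,q in[('knob',(189,172),(308,204)),('plateknob',(113,248),(379,201)),('spare',(355,212),(201,152))]: print(n,tri(a,p,b,q))
E
```

```text
knob (array([ 0.47948951, -0.13108287,  0.10053852]), np.float64(0.002114024280628476))
plateknob (array([ 0.69034901, -0.19555552,  0.03689135]), np.float64(0.001355277286666992))
spare (array([0.48364881, 0.23346526, 0.09737752]), np.float64(0.010868858989443316))
```

View pics/cA.png

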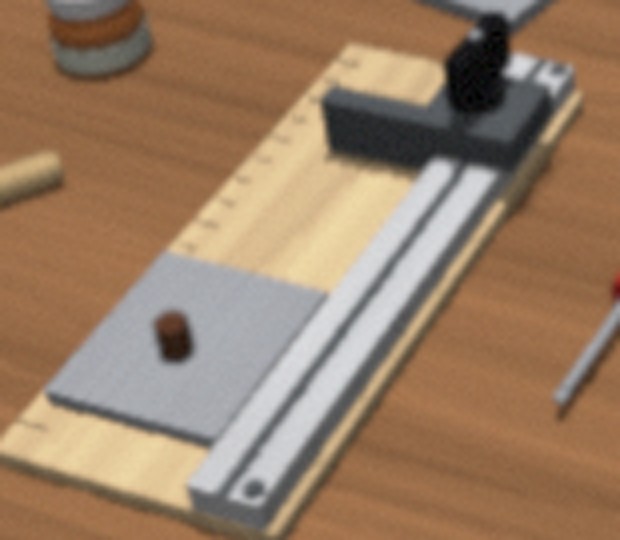

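View pics/cB.png

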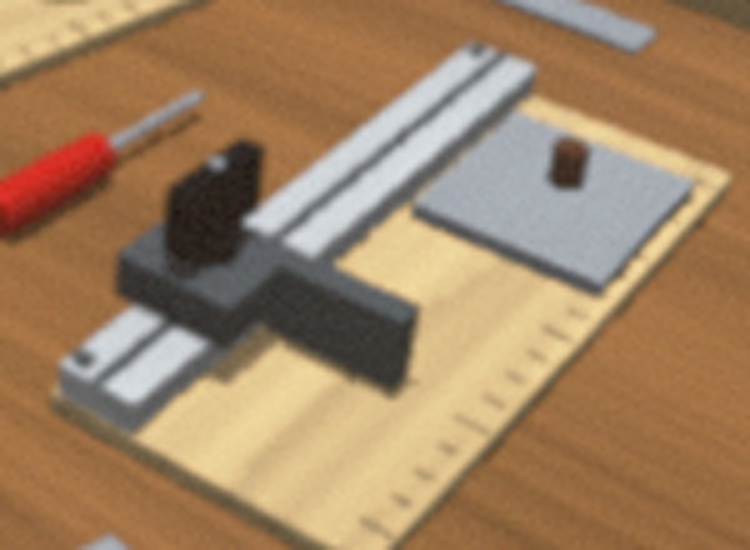

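Confirmed: the gauge with the small plate lying on its bed is the target, and its bar knob's white dot is at (189,174) scene and (308,202) side. Next I triangulate the rail, knob and edge.

```bash
python3 - <<'E'
from h import *
a=load('scene0');b=load('side0')
A=lambda x,y:(70+x/4-.4,165+y/4-.4)
B=lambda x,y:(265+x/5-.4,170+y/5-.4)
P={}
for n,p,q in[('near',(552,70),(84,357)),('far',(254,489),(478,47)),('dot',(477,35),(217,160)),('barN',(497,18),(178,188)),('barF',(460,52),(255,145)),('edgeL',(170,255),(600,285)),('edgeR',(325,292),(415,205)),('farL',(50,398),(693,185))]:
    P[n],e=tri(a,A(*p),b,B(*q)); print(n,P[n].round(4),round(e,4))
x=P['far']-P['near'];x[2]=0;x/=np.linalg.norm(x);print('rail',x,np.degrees(np.arctan2(x[1],x[0])))
w=P['barF']-P['barN'];print('bar',np.degrees(np.arctan2(w[1],w[0])))
e=(P['edgeL']+P['edgeR'])/2;print('gap',(e-P['dot'])@x*1e3-28)
s=monitor.read_state();M=R.from_rotvec(s['tool_rot']).as_matrix();print(M.round(3))
print('to 110 above knob in tool mm',(M.T@(P['dot']+[0,0,.11]-s['tool_pos'])*1e3).round(1), 'tool x yaw',np.degrees(np.arctan2(M[1,0],M[0,0])))
E
```

```text
near [ 0.4147 -0.1203  0.0323] 0.0032
far [ 0.7581 -0.1028  0.0329] 0.0005
dot [ 0.4854 -0.1273  0.1019] 0.0007
barN [ 0.4621 -0.1265  0.0985] 0.0015
barF [ 0.5044 -0.1301  0.1021] 0.0056
edgeL [ 0.6277 -0.2474  0.0201] 0.0023
edgeR [ 0.6221 -0.1514  0.0213] 0.0001
farL [ 0.7374 -0.2413  0.0186] 0.0026
rail [0.99869462 0.05107898 0.        ] 2.9278843726206745
bar -4.870090919475339
gap 107.59717346841785
[[ 0.347  0.938 -0.001]
 [ 0.938 -0.347 -0.001]
 [-0.001 -0.    -1.   ]]
to 110 above knob in tool mm [-500.5  499.4   43.8] tool x yaw 69.67125289319549
```

```bash
python3 -m crank '[-15,15,2,0, -30,30,2,0, -32,32,3,0, -32,32,3,0, -32,32,3,0, -32,32,3,0, -32,32,3,0, -32,32,3,0, -32,32,3,0, -32,32,3,0, -32,32,3,0, -32,32,3,0, -32,32,3,0, -32,32,3,0, -32,32,2,0, -25,24,2,0, -12,12,0,0, 0,0,0,-7.5, 0,0,0,-7.5, 0,0,0,0]' 60 20 
python3 - <<'E'
from h import *
snap('wrist','w1')
E
```

```text
time: 2.15
tool_pos: [0.4839, -0.1233, 0.2117]
tool_rot: [-2.32, -2.117, 0.0]
contact_force: [-0.0, -0.5, -0.8]
width: 0.686
```

View pics/w1.png

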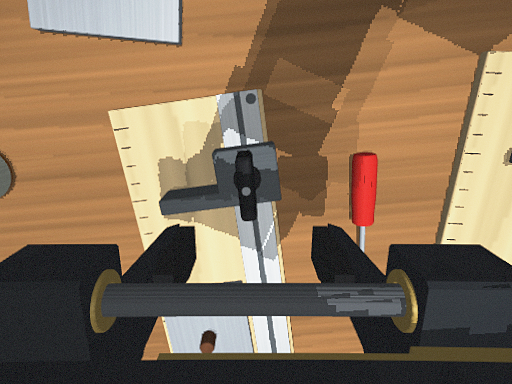

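The wrist view shows the knob bar from (243,153) to (249,219), with its dot at (246,190). The rail groove runs down to about (268,285) and the pattern's near edge is at about row 285. The fingers straddle clear of everything.

```bash
python3 - <<'E'
from h import *
a=load('scene0');b=load('side0');w=load('w1')
g=cv2.cvtColor(w['pixels'],cv2.COLOR_RGB2GRAY)
m=((g<30)*255).astype(np.uint8)[145:225,225:270]
n,l,st,c=cv2.connectedComponentsWithStats(m);i=1+st[1:,4].argmax();print(st[i],c[i]+[225,145])
pts=np.argwhere(l==i)[:,::-1]+[225,145]
W=plane(w,pts,.1)[:,:2]; ev,V=np.linalg.eigh(np.cov(W.T));v=V[:,1];print('bar yaw',np.degrees(np.arctan2(*v[::-1])))
for d,q in[(a,(188.9,173.4)),(b,(308,201.6))]: print('dot',tri(w,(246,190.5),d,q))
# groove: dark pixels between white along rows
G=[(250,230),(265,285),(238,98)]
for p in [(236,95),(253,225),(271,345)]: print('groove',plane(w,[p],.033)[0].round(4))
print('ends',plane(w,[(243,153),(249,219)],.1).round(4))
r=g[:,:].astype(int)
for y in(100,130,235,260): print(y,r[y,215:290:2].tolist())
for x in(205,225,235): print(x,r[270:300,x].tolist())
E
```

```text
[  9   6  26  70 585] [246.27863248 185.63076923]
bar yaw 177.25411833956727
dot (array([ 0.48373081, -0.12857348,  0.10047415]), np.float64(0.0012902895598297887))
dot (array([ 0.48318221, -0.12909281,  0.10369577]), np.float64(0.0002977409952442914))
groove [ 0.4089 -0.1328  0.033 ]
groove [ 0.5434 -0.129   0.033 ]
groove [ 0.7006 -0.1217  0.033 ]
ends [[ 0.4534 -0.1285  0.1   ]
 [ 0.5091 -0.1291  0.1   ]]
100 [231, 235, 178, 190, 191, 191, 190, 154, 142, 137, 65, 71, 66, 154, 144, 139, 60, 68, 73, 66, 95, 146, 134, 134, 74, 72, 78, 78, 77, 77, 77, 79, 85, 93, 96, 93, 93, 94]
130 [131, 134, 137, 128, 135, 162, 221, 237, 234, 230, 138, 144, 55, 67, 69, 140, 143, 145, 143, 141, 140, 144, 146, 138, 133, 131, 69, 78, 76, 84, 77, 79, 79, 80, 73, 81, 76, 77]
235 [233, 232, 233, 231, 231, 234, 234, 214, 208, 152, 155, 161, 174, 173, 178, 177, 180, 182, 185, 177, 68, 79, 102, 183, 177, 172, 235, 229, 180, 182, 144, 167, 131, 98, 96, 95, 131, 155]
260 [233, 235, 234, 233, 232, 232, 230, 233, 231, 233, 230, 230, 228, 230, 230, 240, 242, 241, 241, 242, 242, 251, 105, 120, 163, 246, 242, 245, 248, 191, 247, 243, 209, 231, 117, 147, 144, 142]
205 [228, 230, 229, 228, 229, 228, 230, 231, 230, 228, 230, 237, 236, 71, 43, 52, 49, 64, 60, 57, 57, 62, 69, 63, 58, 54, 72, 61, 53, 67]
225 [232, 231, 231, 229, 232, 232, 231, 230, 231, 233, 235, 208, 89, 45, 55, 54, 56, 60, 60, 57, 57, 60, 69, 65, 61, 56, 71, 54, 63, 66]
235 [233, 231, 233, 231, 233, 232, 231, 231, 232, 240, 231, 91, 72, 57, 44, 45, 56, 62, 61, 54, 54, 63, 62, 64, 54, 63, 68, 61, 54, 71]
```

```bash
python3 -m crank '[-5.8,-0.4,5,-2, 0,0,20,-1, 0,0,25,0, 0,0,25,0, 0,0,25,0, 0,0,15,0, 0,0,9,0, 0,0,0,0, 0,0,0,0]' 60 20 && python3 -m crank '[0,0,0,0, 0,0,0,0, 0,0,0,0, 0,0,0,0, 0,0,0,0]' 5 25
python3 - <<'E'
from h import *
s=monitor.read_state();M=R.from_rotvec(s['tool_rot']).as_matrix();print(s['width']*88.1,s['tool_pos'],np.degrees(np.arctan2(M[1,0],M[0,0])),s['contact_force'],s['ft_torque'])
E
```

```text
time: 3.1
tool_pos: [0.4835, -0.1296, 0.0884]
tool_rot: [2.266, 2.174, 0.0]
contact_force: [0.6, -0.4, 1.1]
width: 0.682
time: 3.6
tool_pos: [0.4832, -0.1297, 0.0878]
tool_rot: [2.266, 2.176, 0.0]
contact_force: [0.3, 0.1, 0.4]
width: 0.252
22.195424806939897 [ 0.4831959  -0.12966712  0.08784905] 87.6669661705429 [0.30606781 0.05171117 0.42443432] [ 0.00702121  0.0031428  -0.03238516]
```

Still closing, so I'll wait a few more rows.

```bash
python3 -m crank '[0,0,0,0, 0,0,0,0, 0,0,0,0, 0,0,0,0]' 5 25
python3 - <<'E'
from h import *
s=monitor.read_state();M=R.from_rotvec(s['tool_rot']).as_matrix();print(s['width']*88.1,s['tool_pos'],np.degrees(np.arctan2(M[1,0],M[0,0])),s['contact_force'],s['ft_torque'])
E
```

```text
time: 4.0
tool_pos: [0.4832, -0.1295, 0.0878]
tool_rot: [-2.266, -2.176, -0.0]
contact_force: [0.6, 2.2, 1.1]
width: 0.157
13.846635906421703 [ 0.48317651 -0.12952043  0.08777753] 87.6762409290221 [0.56040125 2.20521922 1.11388771] [ 0.41341858 -0.03577832  0.09375421]
```

```bash
python3 -m crank '[0.4,5,0,0, 0.9,10,0,0, 0.9,10,0,0, 0.9,10,0,0, 0.9,10,0,0, 0.9,10,0,0, 0.9,10,0,0, 0.9,10,0,0, 0.5,5,0,0, 0,0,0,0, 0,0,0,0]' 
python3 - <<'E'
from h import *
s=monitor.read_state();print(s['width']*88.1,s['tool_pos'],s['contact_force'],s['ft_torque'])
snap('wrist','w2');snap('side','s2');snap('scene','c2')
A=load('c2')['pixels'][165:300,70:225,::-1];A=cv2.resize(A,None,fx=4,fy=4,interpolation=cv2.INTER_CUBIC)
cv2.imwrite('pics/cA2.png',A)
B=cv2.resize(load('s2')['pixels'][150:280,265:425,::-1],None,fx=4,fy=4,interpolation=cv2.INTER_CUBIC)
cv2.imwrite('pics/cB2.png',B)
E
```

```text
time: 5.1
tool_pos: [0.5639, -0.1258, 0.0878]
tool_rot: [2.265, 2.175, 0.001]
contact_force: [1.8, 0.7, 1.1]
width: 0.157
13.835345294362716 [ 0.56388315 -0.12579532  0.0878029 ] [1.82110906 0.73684273 1.09403637] [ 0.14241738 -0.28460677  0.12606081]
```

View pics/cA2.png

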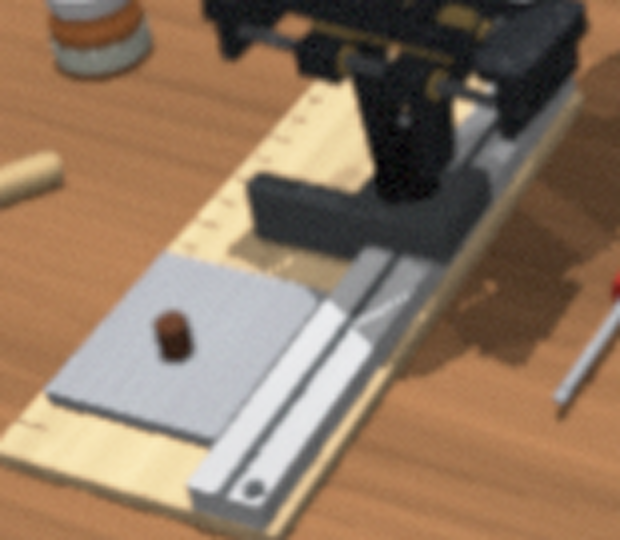

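View pics/cB2.png

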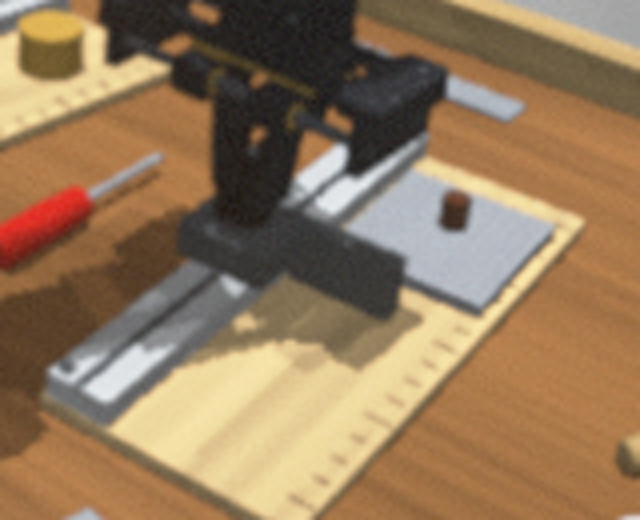

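Scene crop: the foot's face lower corner is at (258,232) with bed still visible before the plate edge (170,255)-(320,292). The stop follows the tool. Now I measure the remaining gap.

```bash
python3 - <<'E'
from h import *
a=load('c2');b=load('s2');a0=load('scene0');b0=load('side0')
A=lambda x,y:(70+x/4-.4,165+y/4-.4)
B=lambda x,y:(265+x/4-.4,150+y/4-.4)
B0=lambda x,y:(265+x/5-.4,170+y/5-.4)
x=np.array([np.cos(.048),np.sin(.048),0]);k=np.array(monitor.read_state()['tool_pos'])
def rep(n,r): print(n,r[0].round(4),round(r[1],4),'ahead of knob',round((r[0]-k)@x*1e3,1))
rep('topcorner',tri(a,A(250,182),b,B(405,258)))
rep('topcorner0',tri(a0,A(326,97),b0,B0(415,308)))
rep('edgeL',tri(a,A(167,255),b,B(482,307)))
rep('edgeR',tri(a0,A(327,292),b0,B0(415,206)))
for z in(.013,.02,.025): print(z,[(plane(a,[A(*p)],z)[0]-k)@x*1e3 for p in[(258,235),(440,263),(345,248)]])
print('edge scene z.022',[(plane(a,[A(*p)],.022)[0]-k)@x*1e3 for p in[(167,255),(325,292)]])
E
```

```text
topcorner [ 0.5934 -0.2117  0.0555] 0.0016 ahead of knob 25.9
topcorner0 [ 0.5128 -0.215   0.0547] 0.0017 ahead of knob -54.8
edgeL [ 0.6287 -0.2482  0.0207] 0.0019 ahead of knob 59.4
edgeR [ 0.6215 -0.1512  0.0209] 0.0009 ahead of knob 56.9
0.013 [np.float64(21.498606726669912), np.float64(9.39504693949834), np.float64(15.34540791734726)]
0.02 [np.float64(28.11917104142403), np.float64(16.140778570897393), np.float64(22.029604700341135)]
0.025 [np.float64(32.848145551962844), np.float64(20.95915830761094), np.float64(26.804030973908244)]
edge scene z.022 [np.float64(60.3079638939528), np.float64(57.99511918907381)]
```

```bash
python3 -m crank '[0.4,5,0,0, 0.7,8,0,0, 0.7,8,0,0, 0.3,4,0,0, 0,0,0,0, 0,0,0,0]'; python3 -m crank '[0.1,1,0,0, 0.1,1,0,0, 0,0,0,0]';python3 -m crank '[0.1,1,0,0, 0.1,1,0,0, 0,0,0,0]';python3 -m crank '[0.1,1,0,0, 0.1,1,0,0, 0,0,0,0]'
python3 - <<'E'
from h import *
snap('scene','c3');snap('side','s3');snap('wrist','w3')
A=cv2.resize(load('c3')['pixels'][165:300,70:225,::-1],None,fx=4,fy=4,interpolation=cv2.INTER_CUBIC)[:520]
cv2.imwrite('pics/cA3.png',A)
E
```

```text
time: 5.85
tool_pos: [0.589, -0.1247, 0.0878]
tool_rot: [2.265, 2.175, 0.001]
contact_force: [1.8, 0.0, 2.0]
width: 0.16
time: 6.15
tool_pos: [0.5903, -0.1246, 0.0878]
tool_rot: [-2.266, -2.176, 0.001]
contact_force: [-2.2, -1.2, 2.5]
width: 0.157
time: 6.45
tool_pos: [0.5917, -0.1245, 0.0878]
tool_rot: [-2.265, -2.175, 0.003]
contact_force: [-6.7, -2.2, 6.0]
width: 0.154
time: 6.75
tool_pos: [0.5933, -0.1244, 0.0877]
tool_rot: [-2.264, -2.174, 0.004]
contact_force: [-7.7, -1.9, 6.8]
width: 0.158
```

View pics/cA3.png

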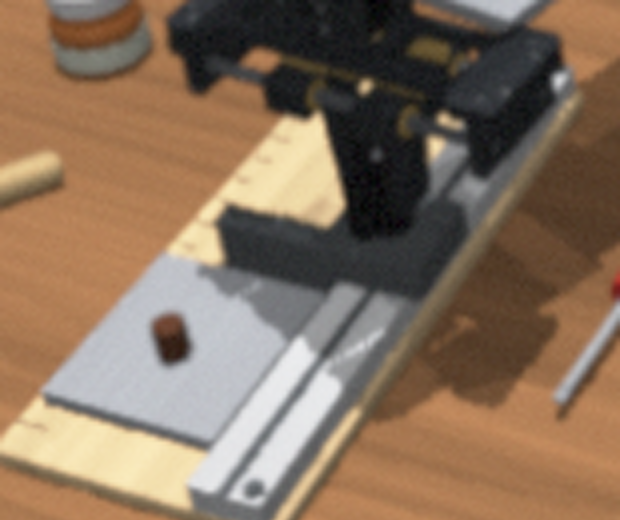

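The face is on the plate edge: the force along the rail went from about +2 to -7 N, and the plate moved only 2–3 mm. Now the clamp turns.

```bash
python3 -m crank '[0,0,0,4, 0,0,0,7, 0,0,0,7, 0,0,0,7, 0,0,0,7, 0,0,0,7, 0,0,0,7, 0,0,0,7, 0,0,0,7, 0,0,0,5, 0,0,0,3, 0,0,0,0]' - 40
cat > st.py <<'E'
from h import *
s=monitor.read_state();M=R.from_rotvec(s['tool_rot']).as_matrix();print(s['width']*88.1,s['tool_pos'].round(4),'yaw',np.degrees(np.arctan2(M[1,0],M[0,0])).round(1),s['contact_force'].round(1),s['ft_torque'].round(2))
E
python3 st.py; python3 -m crank '[0,0,0,2, 0,0,0,2, 0,0,0,0]'; python3 st.py;  python3 -m crank '[0,0,0,2, 0,0,0,2, 0,0,0,0]'; python3 st.py
```

```text
time: 8.1
tool_pos: [0.5941, -0.1234, 0.0878]
tool_rot: [-3.094, -0.534, 0.001]
contact_force: [-3.4, 3.3, 5.6]
width: 0.156
13.783517265410607 [ 0.5941 -0.1234  0.0878] yaw 19.6 [-3.4  3.3  5.6] [0.46 0.61 0.08]
time: 8.4
tool_pos: [0.5941, -0.1233, 0.0878]
tool_rot: [-3.111, -0.427, 0.001]
contact_force: [-3.4, 3.2, 5.8]
width: 0.157
13.858984957676245 [ 0.5941 -0.1233  0.0878] yaw 15.6 [-3.4  3.2  5.8] [0.46 0.51 0.13]
time: 8.7
tool_pos: [0.5942, -0.1233, 0.0878]
tool_rot: [-3.124, -0.318, 0.001]
contact_force: [-2.5, 3.6, 5.5]
width: 0.156
13.750374506064453 [ 0.5942 -0.1233  0.0878] yaw 11.6 [-2.5  3.6  5.5] [0.49 0.44 0.11]
```

```bash
python3 -m crank '[0,0,0,2, 0,0,0,0]'; python3 st.py;  python3 -m crank '[0,0,0,2, 0,0,0,0]'; python3 st.py; python3 -m crank '[0,0,0,2, 0,0,0,0]'; python3 st.py
```

```text
time: 8.9
tool_pos: [0.5943, -0.1233, 0.0878]
tool_rot: [-3.129, -0.265, 0.001]
contact_force: [-2.3, 3.6, 4.7]
width: 0.16
14.083469841538395 [ 0.5943 -0.1233  0.0878] yaw 9.7 [-2.3  3.6  4.7] [0.53 0.47 0.48]
time: 9.1
tool_pos: [0.5943, -0.1233, 0.0878]
tool_rot: [-3.133, -0.211, 0.001]
contact_force: [-2.3, 4.1, 5.7]
width: 0.161
14.15580258325218 [ 0.5943 -0.1233  0.0878] yaw 7.7 [-2.3  4.1  5.7] [0.48 0.4  0.7 ]
time: 9.3
tool_pos: [0.5943, -0.1233, 0.0878]
tool_rot: [-3.136, -0.157, 0.001]
contact_force: [-2.4, 4.2, 5.6]
width: 0.163
14.37495788950238 [ 0.5943 -0.1233  0.0878] yaw 5.7 [-2.4  4.2  5.6] [0.52 0.41 0.89]
```

Hard end reached: the torque rises to 0.9 N m from a yaw of about 11°. I'll release, rise and check.

```bash
python3 -m crank '[0,0,0,-2, 0,0,0,0, 0,0,0,0, 0,0,0,0, 0,0,0,0, 0,0,0,0]' 50 && python3 -m crank '[0,0,-10,0, 0,0,-25,0, 0,0,-30,0, 0,0,-30,0, 0,0,-30,0, 0,0,-15,0, 0,0,0,0, 0,0,0,0]'
python3 - <<'E'
from h import *
snap('scene','c4');snap('side','s4');snap('wrist','w4')
A=cv2.resize(load('c4')['pixels'][165:300,70:225,::-1],None,fx=3,fy=3,interpolation=cv2.INTER_CUBIC)
B=cv2.resize(load('s4')['pixels'][150:285,265:420,::-1],None,fx=3,fy=3,interpolation=cv2.INTER_CUBIC)
cv2.imwrite('pics/c4b.png',cv2.resize(np.hstack([A,B]),(800,int(405*800/930))))
E
```

```text
time: 9.9
tool_pos: [0.5945, -0.1243, 0.0877]
tool_rot: [-3.134, -0.21, 0.0]
contact_force: [0.6, -0.3, -0.4]
width: 0.565
time: 10.7
tool_pos: [0.5942, -0.1242, 0.2275]
tool_rot: [-3.134, -0.21, 0.0]
contact_force: [-0.3, -0.0, -0.1]
width: 0.565
```

View pics/w4.png

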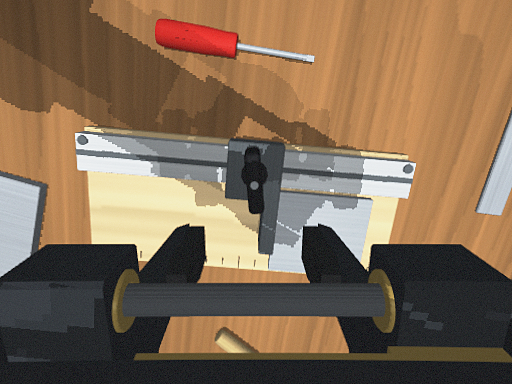

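View pics/c4b.png

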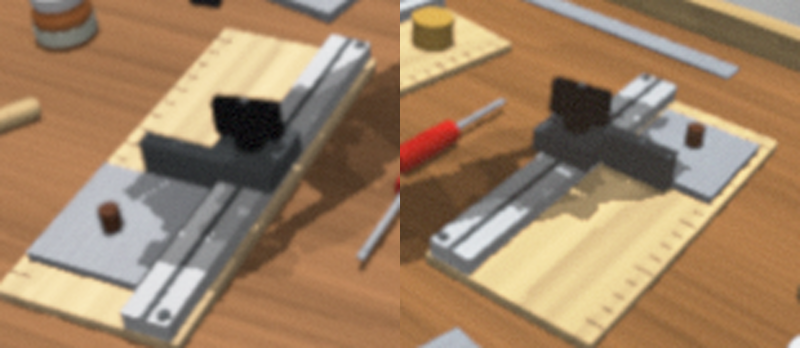

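The wrist view shows the bar across the rail, from (250,150) to (257,212), and the foot's face at the plate edge at about column 275. The numeric check comes next.

```bash
python3 - <<'E'
from h import *
w=load('w4');g=cv2.cvtColor(w['pixels'],cv2.COLOR_RGB2GRAY)
m=((g<30)*255).astype(np.uint8)[140:222,230:285]
n,l,st,c=cv2.connectedComponentsWithStats(m);i=1+st[1:,4].argmax()
W=plane(w,np.argwhere(l==i)[:,::-1]+[230,140],.1)[:,:2];v=np.linalg.eigh(np.cov(W.T))[1][:,1]
r=plane(w,[(82,140),(407,169)],.033);r=r[1]-r[0]
ang=lambda v:np.degrees(np.arctan2(v[1],v[0]))
print('rail',ang(r),'bar',ang(v),'knob',plane(w,[(254,185)],.102))
# plate knob shift (brown) in scene/side; spare gauge difference
for p,q,bx in[('scene0','c4',(100,235,128,260)),('side0','s4',(370,192,388,212))]:
    a,b=load(p),load(q);o=[]
    for d in(a,b):
        z=d['pixels'][bx[1]:bx[3],bx[0]:bx[2]].astype(int);k=(z[:,:,0]-z[:,:,2]>15)&(z.sum(2)<260)
        yy,xx=np.nonzero(k);o.append(plane(d,[(xx.mean()+bx[0],yy.mean()+bx[1])],.03)[0]*1e3)
    print(p,'plate knob shift mm',(o[1]-o[0]).round(1))
for p,q,bx in[('scene0','c4',(300,200,375,255)),('side0','s4',(170,140,235,200))]:
    a,b=[load(t)['pixels'][bx[1]:bx[3],bx[0]:bx[2]].mean(2).astype(np.float32) for t in(p,q)];print('spare px',cv2.phaseCorrelate(a,b))
E
```

```text
rail 2.548418314849981 bar 101.6654188166663 knob [[ 0.59421693 -0.12401868  0.102     ]]
scene0 plate knob shift mm [2.6 0.1 0. ]
side0 plate knob shift mm [ 0.  -1.4  0. ]
spare px ((0.5826057093181518, -0.034296330989221246), 0.9118706025017632)
spare px ((0.02836817584057627, -0.034376402451449906), 1.0153908477889166)
```

```bash
python3 -c "
from workcell import order; print(order.sign_off())"
```

```text
the job is handed in; nothing more can be done
None
```

I slid the stop about 111 mm along its rail until it touched the pattern. I then turned its knob clockwise to the hard end, let go, rose clear and handed the job in at about 11 s.

| Check | Result |
|---|---|
| Stop against pattern | Rail force changed from about +2 N to -7 N on contact, and the last pictures show the face at the plate's edge. I did not measure the final gap as a number. |
| Clamp locked | The bar is about 81° from the rail (69° needed). Torque climbed to 0.9 N m at the hard end. |
| Pattern in place | The two views disagree slightly: the plate's lifting knob shifted 2.6 mm in the scene view and 1.4 mm in the side view, and not in the same direction. Both are well under the 20 mm limit. |
| Other gauge's stop | It shows no real movement, with a shift of 0.6 px or less in both views. |
| Robot clear | Contact force is near zero with the gripper well above everything. |

No check failed.

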